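# Fit the relief-valve cap and present the heavier of two valve weights

## Robot

A 6-joint arm with a two-finger parallel gripper is mounted at the origin on the work surface. World frame = base frame: x ahead of the robot, y to its left, z up, the work surface at z = 0. Lengths are in m, angles in rad, forces in N, time in s.
With the tool pointing down it reaches from about 0.35 to 0.875 m from the base axis. Payload 4.2 kg.
Tool frame: the origin (TCP) lies at the very end of the fingers, on their centre line; the grasp point (between the pads) lies 19 mm behind it; z points along the fingers, y is the direction in which the jaws open and shut (so a half turn about z gives the same grasp; the last joint's range is limited). The gripper opens to 85 mm and grips with 20 to 120 N. Pads are 22 mm wide; open, the fingers measure 114 mm over their backs; the gripper's body (76 mm by 85 mm) begins 54 mm behind the grasp point. The pads swing forward as they close: fully open they stand 13 mm farther back than shut.
Start: joints at [1.592, 0.385, 0.008, 0, -1.194, -0.259], TCP at [0.147, 0.607, 0.231] pointing down, gripper open.
Joint ranges: [-3.14, 3.14], [-1.21, 2.06], [-1.07, 1.41], [-3.16, 2.05], [-2.99, -0.16], [-3.1, 3.1]. Speed limits (rad/s): [2.79, 2.79, 3.14, 3.14, 3.14, 3.14].

## Interface

Orientations are given as a unit quaternion [w, x, y, z].
In Python, from cell import telemetry, imaging, ticket, spotter gives the robot as it stands.
- The arm moves only by the tool play_rows, never from a script. Its argument "series" is a list of rows, each an object with "delta_pos": the shift along the tool's x, y, z each as a share of 250 mm, from -1 to 1, a list of three; "angular": the turn, a rotation vector about the tool's x, y, z each as a share of 180 degrees, from -1 to 1, a list of three; "gripper": the closure, from -1 (fully open) to 1 (shut). In form: [{"delta_pos": [x, y, z], "angular": [ax, ay, az], "gripper": gripper}, ...]. A call has exactly 5 rows; each row is the pose to reach, as a shift and turn from the pose commanded when the call began, along the tool's axes at that moment, turning the shorter way round; what a row does not reach only later rows make up. A row lasts 1/10 s, in which the tool goes at most 50 mm and 8.59 degrees, less where a joint would pass 70% of its speed; a pose out of reach is approached as far as the arm can. A call with a number of a shift or a turn outside -1 to 1 is refused whole. A call with a gripper value outside its range is refused whole. The fingers move at their own pace and stop on an object; the grip force is fixed at half the most. Time passes only in rows, so rows that repeat a pose let the fingers close, or fill a call up. It gives the time, the measured TCP pose, the force and the opening at its end, in the units of the state.
- telemetry.observe(): the state, without advancing time (a new reading comes with each control period).
- imaging.read_camera(name): name is "scene" or "top"; returns a dict with "img" (420x560x3 uint8, red, green, blue), "fx", "fy", "cx", "cy" (pixels), "camera_from_world" (4x4, takes a point from world to camera coordinates). Camera axes: x right, y up, looking along -z (the intrinsics and any distortion apply to the point x, -y, -z); pixel columns grow to the right and rows downward; lengths in m; the calibration is good to about 2 mm. A picture is of the moment at which its call begins. There is no depth.
- ticket.job_done(): hands the job in, once; it reports no verdict.
Trained networks look in the newest picture that a camera, given by its name, has taken for a name from the list of things; names that differ only in an ending like _2 or _b are one class to them, and where a whole thing is asked for, a point or a joint stands for the part that bears it (a point fixed in the world has none). Each returns a list of dicts, best first, with "confidence" (0 to 1); they miss things now and then, are a little off and sometimes report something else, mostly with a low value. They report only what shows in the picture. A call takes as long as a camera call. They do not tell look-alikes from the thing itself.
- spotter.recognise(camera, name): "rect" ([centre column, centre row, width, height] in pixels, round what is visible of it).
- spotter.regions_of(camera, name): "region" (420x560 bool, what is visible of it) and "rect" ([centre column, centre row, width, height] in pixels, round what is visible of it).
The state is a dict: "clock": time; "qpos": joint angles; "qd": joint speeds; "joint_torque": joint torques, N m; "ee_pos": TCP position; "ee_rot": TCP orientation; "contact_force": force on the tool from outside, world axes, zero at the start; "moment": the same for the moment, N m; "opening": finger opening in m.
Only numpy, scipy, OpenCV 4.12 (cv2) and the standard library are available. Lean on these libraries where they do the work, as an engineer would, in place of code of your own. Each camera call takes 0.05 s, during which the arm holds its last target.

## Task

Make the still's relief valve ready: first seat the brass valve cap that stands flange-down in the round pocket of the aluminium valve seat, flange down and fully home, and let go of it, leaving the upside-down spare cap alone. Then lift each of the two blue weights in turn a hand's width clear of their wooden tray to judge which is heavier, and see that the lighter one ends standing upright on the tray. Finish while still holding the heavier one in the gripper, upright and still, centred over the seated cap and a few centimetres above it without touching it; tip over or drop nothing, and leave everything else where it is.

Things in the scene. Friction and masses are not known exactly. Their poses are not given: they have to be found in the camera images.
- seat_mouth (a point): valve seat: a fixed aluminium block 110 x 110 mm and 40 mm high, with a round pocket of 60 mm diameter and 7 mm depth in the middle of its top (2 mm chamfer at the mouth). This point is the centre of the pocket's mouth, level with the block's top; z up
- cap_mid (a point): brass valve cap that stands flange-down: flange of 54 mm diameter and 8 mm thickness at the bottom, above it a plain round hub of 30 mm diameter and 52 mm height to grip (60 mm high in all, 0.25 kg). It starts on the rubber mat. This point is on its axis half-way up, 30 mm above its underside; z up, from flange to hub. Fully home in the pocket it stands 23 mm above the pocket's mouth
- spare_mid (a point): spare brass cap of the same shape, standing upside down on its hub on the rubber mat, flange on top; this point is half-way up, 30 mm above the mat; to be left alone
- mat: fixed black rubber mat 130 mm (its x) by 230 mm (its y), 6 mm thick, on which the two caps stand; origin at the centre of its underside
- tray: fixed flat wooden tray (a plain board without rim) 130 mm (its x) by 230 mm (its y), 12 mm thick, on which the two weights stand; origin at the centre of its underside. It and the mat lie either side of the valve seat, either way round
- place_1 (a point): point over the -y end of the tray, 58 mm from the tray's centre: where the centre of the weight on that ring mark is at the start, 30 mm above the tray's top. Fixed to the tray, it does not follow the weight. Both weights look alike: upright blue cylinders with a thin steel band, 48 mm diameter, 60 mm high
- place_2 (a point): point over the +y end of the tray, 58 mm from the tray's centre: where the centre of the weight on that ring mark is at the start, 30 mm above the tray's top. Fixed to the tray, it does not follow the weight. One weight is solid (over 0.5 kg), the other hollow (0.3 to 0.4 kg); which is where differs each time and only lifting tells
- beaker_base (a point): open clear glass beaker, 70 mm diameter, 90 mm high, far side of the table; point at the centre of its underside; to be left alone
- amber_base (a point): amber glass bottle with black cap, 52 mm diameter, 110 mm high, far side; centre of its underside; to be left alone
- steel_cup_base (a point): open steel cup, 72 mm diameter, 70 mm high, far left; centre of its underside; to be left alone
- jar_base (a point): green glass jar with steel lid, 60 mm diameter, 70 mm high, far right; centre of its underside; to be left alone
- gasket_base (a point): white plastic gasket ring, 64 mm diameter, 8 mm high, lying flat near the robot; centre of its underside; to be left alone
- wrench_base (a point): steel wrench, 170 mm long, lying flat near the robot; its x along its length, origin on the underside at its middle; to be left alone
Things that resemble listed ones, but are neither listed nor needed, are in the scene too. Of the things shaped like the part that bears seat_mouth, the aluminium one is meant.

How it is judged:
By the outcome, as a careful person would: the job done as asked, in the order asked, and still so for the second after the job is handed in, while the arm keeps its last pose, push and grip.
It also fails if it takes over 72 s, if anything falls off the work surface, if the arm or the gripper's body presses on something with over 40 N, if the wrist force passes 120 N, or if a joint passes its speed limit or range.

## Working session

There is one attempt and no reset: what is moved stays moved. The work goes in short steps, Python scripts to look and compute and a tool call to move; the robot and the scene stay as the last step left them, time stands still between calls to the robot, and variables do not carry over. Pictures are saved under pics/ and viewed, and the job is handed in when it is done.

Besides the shell and the picture viewer there is one more tool, called after ">>>" by a JSON object that holds its "op" and its "data", one argument or row to a line. play_rows: Moves the arm, as the interface text tells. Shift numbers are shares of 250 mm and turn numbers shares of 180 degrees, none past 1 either way. Its arguments: {"type":"object","properties":{"series":{"type":"array","items":{"type":"object","properties":{"delta_pos":{"type":"array","items":{"type":"number","minimum":-1,"maximum":1}},"angular":{"type":"array","items":{"type":"number","minimum":-1,"maximum":1}},"gripper":{"type":"number"}}}}},"required":["series"]}

```bash
ls; mkdir -p pics; python3 - <<'E'
from cell import telemetry, imaging, spotter
import cv2,json
print(telemetry.observe())
for c in ["scene","top"]:
    d=imaging.read_camera(c)
    cv2.imwrite(f"pics/{c}0.png",d["img"][:,:,::-1])
    print(c,[d[k] for k in d if k!="img"])
E
```

```text
pics
{'clock': 0.0, 'qpos': array([ 1.59155819e+00,  3.85569211e-01,  6.61267638e-03, -4.85714803e-04,
       -1.19400878e+00, -2.58610394e-01]), 'qd': array([-0.00044712, -0.00038473,  0.00104952,  0.00042741, -0.00023441,
        0.00016999]), 'joint_torque': array([ 1.13729220e-03, -3.92290092e+01,  1.88399702e+01,  4.18608919e+00,
       -4.67366845e-03,  1.20809611e-05]), 'ee_pos': array([0.1470991 , 0.60683532, 0.23021078]), 'ee_rot': array([ 1.10535829e-03,  9.92925596e-01, -1.18733033e-01, -7.25291216e-05]), 'contact_force': array([-0.77733436,  0.49321992,  0.18272935]), 'moment': array([-0.03585769, -0.00996709, -0.00657644]), 'opening': 0.08538915064803984}
scene [453.86533093665645, 453.86533093665645, 284.2413798383636, 213.5214391943454, array([[ 0.85128439,  0.52470241, -0.00150617, -0.41459203],
       [-0.44900883,  0.72995731,  0.51531873,  0.22760737],
       [ 0.27148842, -0.43800651,  0.85699728, -1.32476739],
       [ 0.        ,  0.        ,  0.        ,  1.        ]])]
top [382.7077493203061, 382.7077493203061, 281.5427831686754, 208.42584972156763, array([[-0.00445332, -0.9998949 ,  0.01379717, -0.04504917],
       [ 0.99252383, -0.00273678,  0.1220203 , -0.49652849],
       [-0.12196972,  0.01423742,  0.9924317 , -0.94171912],
       [ 0.        ,  0.        ,  0.        ,  1.        ]])]
```

View pics/scene0.png

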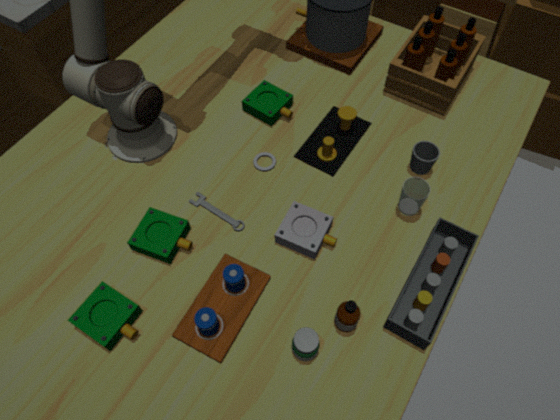

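View pics/top0.png

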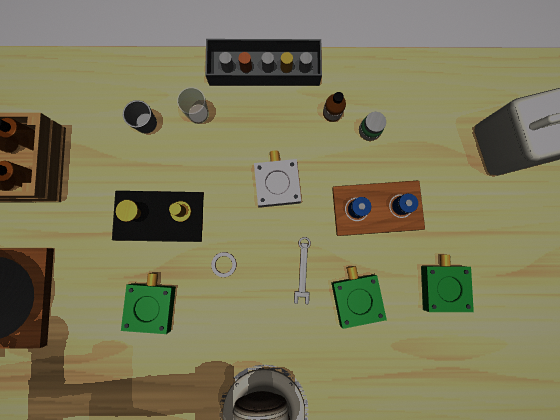

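```bash
cat > h.py <<'E'
import numpy as np, cv2
from cell import telemetry, imaging, spotter, ticket
def px2w(d,u,v,z):
    T=d["camera_from_world"];R=T[:3,:3];t=T[:3,3]
    r=R.T@np.array([(u-d["cx"])/d["fx"],-(v-d["cy"])/d["fy"],-1.])
    c=-R.T@t
    return c+r*(z-c[2])/r[2]
def w2px(d,p):
    T=d["camera_from_world"];q=T[:3,:3]@np.asarray(p)+T[:3,3]
    return np.array([d["cx"]+d["fx"]*q[0]/-q[2],d["cy"]-d["fy"]*q[1]/-q[2]])
E
python3 - <<'E'
from h import *
for c in ["scene","top"]:
    d=imaging.read_camera(c)
    for n,z in [("seat_mouth",.02),("cap_mid",.036),("spare_mid",.036),("place_1",.042),("tray",.012),("mat",.006),("wrench_base",0)]:
        for k in (spotter.regions_of(c,n) or [])[:5]:
            v,u=np.nonzero(k["region"])
            print(c,n,round(k["confidence"],2),np.round(k["rect"],1),round(u.mean(),1),round(v.mean(),1),px2w(d,u.mean(),v.mean(),z).round(4))
    if c=="top":
        a=d["img"][165:260,100:215]; b=d["img"][140:245,230:430]
        cv2.imwrite("pics/ca.png",cv2.resize(a,None,fx=6,fy=6,interpolation=cv2.INTER_CUBIC)[:,:,::-1])
        cv2.imwrite("pics/cb.png",cv2.resize(b,None,fx=4,fy=4,interpolation=cv2.INTER_CUBIC)[:,:,::-1])
    else:
        a=d["img"][95:270,270:380]
        cv2.imwrite("pics/cs.png",cv2.resize(a,None,fx=3.4,fy=3.4,interpolation=cv2.INTER_CUBIC)[:,:,::-1])
E
```

```text
scene seat_mouth 0.88 [308.2 231.2  62.3  55.4] 304.8 229.8 [ 0.568  -0.0327  0.02  ]
scene seat_mouth 0.79 [106.8 314.6  75.7  67.8] 106.8 315.8 [ 0.2988 -0.4589  0.02  ]
scene seat_mouth 0.76 [159.4 236.8  64.5  52.7] 160.7 235.6 [ 0.2702 -0.2352  0.02  ]
scene seat_mouth 0.74 [269.  103.2  53.7  48.3] 268.1 102.9 [0.2538 0.2857 0.02  ]
scene seat_mouth 0.19 [220.9 309.1  99.2 107.5] 222.3 308.9 [ 0.5116 -0.3086  0.02  ]
scene cap_mid 0.56 [327.2 150.7  21.3  27.6] 327.3 149.1 [0.4963 0.2115 0.036 ]
scene cap_mid 0.38 [306.3 344.   26.6  30.3] 305.6 344.3 [ 0.7151 -0.2825  0.036 ]
scene spare_mid 0.77 [347.4 117.7  20.4  25.2] 346.5 116.0 [0.4847 0.3477 0.036 ]
scene place_1 0.56 [221.8 309.1  97.7 110.3] 222.0 309.3 [ 0.5183 -0.3146  0.042 ]
scene mat 0.68 [334.6 140.8  76.9  67.1] 332.1 141.8 [0.4853 0.2647 0.006 ]
scene mat 0.65 [221.6 309.1  98.3 105.1] 221.6 309.1 [ 0.5063 -0.3068  0.006 ]
scene wrench_base 0.58 [218.4 212.2  52.2  35.7] 217.5 212.2 [ 0.3414 -0.097   0.    ]
top seat_mouth 0.88 [147.2 303.1  54.3  65.5] 148.0 307.0 [0.2525 0.285  0.02  ]
top seat_mouth 0.81 [2
[... 161 characters left out ...]
0.68 [359.1 297.7  54.1  62.4] 358.0 299.8 [ 0.2667 -0.2372  0.02  ]
top cap_mid 0.78 [179.1 211.1  21.8  16.4] 179.6 210.5 [0.4911 0.2098 0.036 ]
top cap_mid 0.65 [128.7 212.5  23.   22.8] 127.2 210.6 [0.4912 0.3408 0.036 ]
top spare_mid 0.71 [128.3 209.1  24.   24.1] 127.5 210.5 [0.4916 0.3402 0.036 ]
top place_1 0.91 [377.6 207.6  94.7  57.8] 377.0 208.3 [ 0.4947 -0.2873  0.042 ]
top place_1 0.31 [157.4 217.4  88.8  51.4] 158.9 216.9 [0.4745 0.2593 0.042 ]
top tray 0.61 [379.  210.1  92.3  54.1] 376.7 208.3 [ 0.4984 -0.2946  0.012 ]
top mat 0.77 [158.9 218.8  88.6  50.3] 159.4 217.0 [0.478  0.2691 0.006 ]
top wrench_base 0.67 [300.1 271.6  17.3  67.3] 302.4 272.2 [ 0.3347 -0.1002  0.    ]
```

View pics/ca.png

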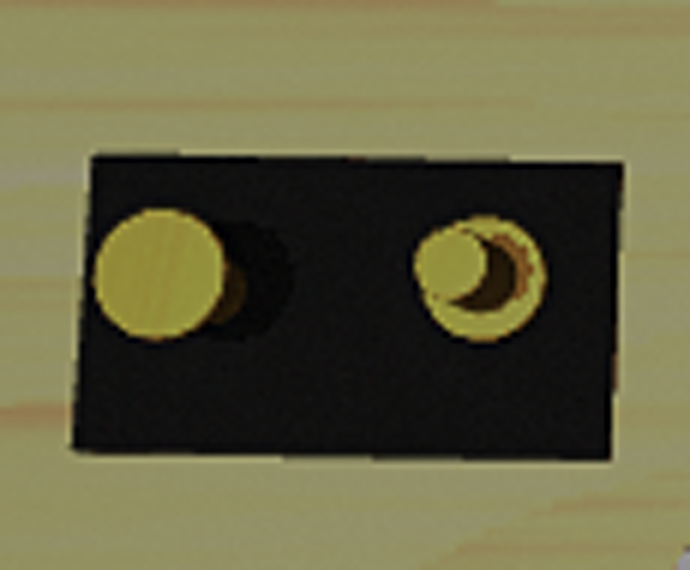

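View pics/cb.png

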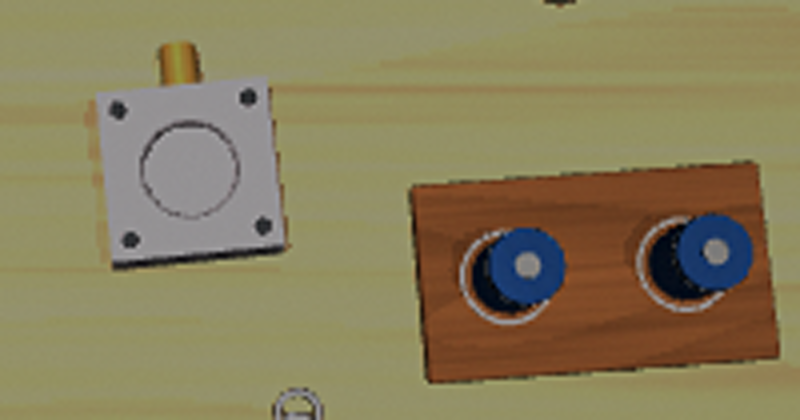

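View pics/cs.png

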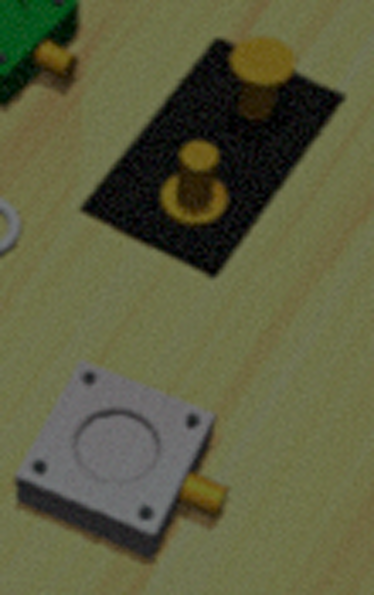

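```bash
python3 - <<'E'
from h import *
d=imaging.read_camera("top");s=imaging.read_camera("scene")
for n,c,u,v,z in [("hubtop",d,174.75,209.08,.066),("flange",d,180.75,211,.014),("hubtop",s,328.2,140.5,.066),("mouth",d,277.1,181.9,.04),("mouth",s,304.06,225.2,.04),("w1",d,361.6,205.9,.072),("w2",d,408.6,202.6,.072),("w@scene",s,234,269,.072),("sparetop",d,126.2,210.3,.066)]:
    print(n,px2w(c,u,v,z).round(4))
cv2.imwrite("pics/ws.png",cv2.resize(s["img"][250:360,170:280],None,fx=5,fy=5,interpolation=cv2.INTER_CUBIC)[:,:,::-1])
E
```

```text
hubtop [0.4911 0.2141 0.066 ]
flange [0.4925 0.2124 0.014 ]
hubtop [0.4937 0.2161 0.066 ]
mouth [ 0.5631 -0.0357  0.04  ]
mouth [ 0.5646 -0.0323  0.04  ]
w1 [ 0.497  -0.2417  0.072 ]
w2 [ 0.5048 -0.3574  0.072 ]
w@scene [ 0.4953 -0.2301  0.072 ]
sparetop [0.4885 0.3316 0.066 ]
```

View pics/ws.png

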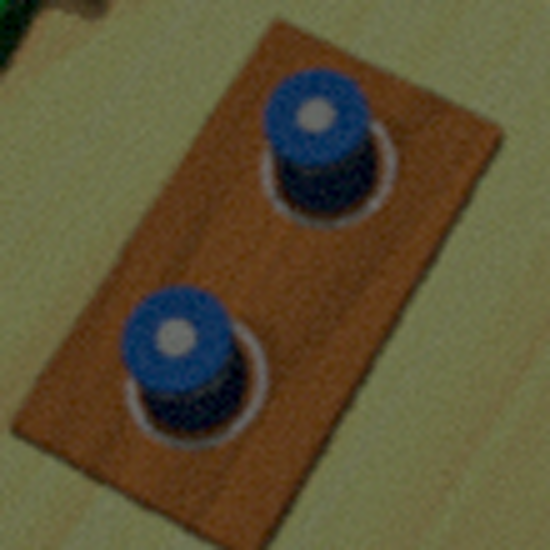

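```bash
cat >> h.py <<'E'
from scipy.spatial.transform import Rotation as Ro
def st():
    s=telemetry.observe();q=s["ee_rot"];R=Ro.from_quat([q[1],q[2],q[3],q[0]])
    return s,R
def go(*ts):
    s,R=st()
    print("t",round(s["clock"],2),"p",s["ee_pos"].round(4),"q",s["ee_rot"].round(4),"F",s["contact_force"].round(2),"open",round(s["opening"],4))
    z=R.as_matrix()[:,2]
    print("tilt deg",np.degrees(np.arccos(-z[2])).round(2),"j",s["qpos"].round(2))
    for t in ts: print(t,"->",(R.inv().apply(np.array(t)-s["ee_pos"])/.25).round(4))
E
python3 - <<'E'
from h import *
d=imaging.read_camera("top");s=imaging.read_camera("scene")
for n,c,u,v,z in [("w1",s,233,273,.072),("w2",s,205,317.2,.072)]: print(n,px2w(c,u,v,z).round(4))
go([.4925,.2145,.17],[.32,.41,.17],[.4925,.2145,.11])
E
```

```text
w1 [ 0.499  -0.2393  0.072 ]
w2 [ 0.5067 -0.3546  0.072 ]
t 1.1 p [0.1472 0.6074 0.2313] q [-0.      0.9929 -0.1186  0.    ] F [ 0.   -0.05 -0.36] open 0.086
tilt deg 0.0 j [ 1.59  0.38  0.01  0.   -1.19 -0.26]
[0.4925, 0.2145, 0.17] -> [1.7125 1.202  0.2453]
[0.32, 0.41, 0.17] -> [0.8577 0.6046 0.2453]
[0.4925, 0.2145, 0.11] -> [1.7125 1.2021 0.4853]
```

>>> {"op": "play_rows", "data": {
  "series": [
    {"delta_pos": [0.14,0.1,0.04],"angular": [0,0,0],"gripper": -1},
    {"delta_pos": [0.3,0.21,0.08],"angular": [0,0,0],"gripper": -1},
    {"delta_pos": [0.46,0.32,0.12],"angular": [0,0,0],"gripper": -1},
    {"delta_pos": [0.62,0.43,0.17],"angular": [0,0,0],"gripper": -1},
    {"delta_pos": [0.76,0.53,0.22],"angular": [0,0,0],"gripper": -1}
  ]
}}

```text
clock: 1.6
ee_pos: [0.3017, 0.4322, 0.1763]
ee_rot: [-0.0, 0.993, -0.119, 0.0]
contact_force: [1.0, 0.8, -0.2]
opening: 0.0854
```

>>> {"op": "play_rows", "data": {
  "series": [
    {"delta_pos": [0.15,0.11,0],"angular": [0,0,0],"gripper": -1},
    {"delta_pos": [0.3,0.21,0],"angular": [0,0,0],"gripper": -1},
    {"delta_pos": [0.46,0.32,0],"angular": [0,0,0],"gripper": -1},
    {"delta_pos": [0.62,0.44,0],"angular": [0,0,0],"gripper": -1},
    {"delta_pos": [0.76,0.53,0],"angular": [0,0,0],"gripper": -1}
  ]
}}

```text
clock: 2.1
ee_pos: [0.4552, 0.2583, 0.1766]
ee_rot: [-0.0, 0.993, -0.119, 0.0]
contact_force: [1.1, 0.5, -0.4]
opening: 0.0853
```

```bash
python3 - <<'E'
from h import *
go([.4925,.2145,.12],[.4925,.2145,.17])
E
```

```text
t 2.1 p [0.4552 0.2583 0.1766] q [-1.000e-04  9.929e-01 -1.189e-01  1.000e-04] F [ 1.06  0.53 -0.38] open 0.0853
tilt deg 0.02 j [ 0.83  0.26 -0.32  0.   -0.99  0.51]
[0.4925, 0.2145, 0.12] -> [0.1865 0.1351 0.2265]
[0.4925, 0.2145, 0.17] -> [0.1865 0.1351 0.0265]
```

>>> {"op": "play_rows", "data": {
  "series": [
    {"delta_pos": [0.09,0.07,0.05],"angular": [0,0,0],"gripper": -1},
    {"delta_pos": [0.187,0.135,0.12],"angular": [0,0,0],"gripper": -1},
    {"delta_pos": [0.187,0.135,0.22],"angular": [0,0,0],"gripper": -1},
    {"delta_pos": [0.187,0.135,0.22],"angular": [0,0,0],"gripper": -1},
    {"delta_pos": [0.187,0.135,0.22],"angular": [0,0,0],"gripper": -1}
  ]
}}

```text
clock: 2.6
ee_pos: [0.4917, 0.2166, 0.1216]
ee_rot: [0.0, 0.993, -0.118, 0.0]
contact_force: [-0.0, -0.5, -1.4]
opening: 0.0857
```

```bash
python3 - <<'E'
from h import *
d=imaging.read_camera("top");s=imaging.read_camera("scene")
go([.4925,.2145,.028])
a=cv2.resize(d["img"][150:260,110:230],None,fx=4,fy=4)
b=cv2.resize(s["img"][70:180,270:390],None,fx=4,fy=4)[:a.shape[0]]
cv2.imwrite("pics/p1.png",np.hstack([a,b])[:,:650*2][:, :, ::-1][:, :960] if 0 else cv2.resize(np.hstack([a,b]),(800,367))[:,:,::-1])
E
```

```text
t 2.7 p [0.4921 0.2175 0.1227] q [-8.000e-04  9.930e-01 -1.179e-01  1.000e-03] F [ 0.11  0.22 -0.  ] open 0.0857
tilt deg 0.15 j [ 0.72  0.34 -0.36  0.   -0.87  0.62]
[0.4925, 0.2145, 0.028] -> [0.0036 0.0121 0.3789]
```

View pics/p1.png

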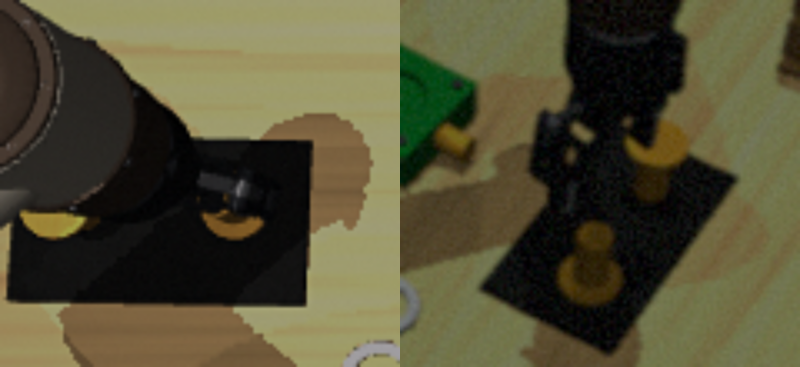

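>>> {"op": "play_rows", "data": {
  "series": [
    {"delta_pos": [0,0.008,0.1],"angular": [0,0,0],"gripper": -1},
    {"delta_pos": [0,0.008,0.2],"angular": [0,0,0],"gripper": -1},
    {"delta_pos": [0,0.008,0.29],"angular": [0,0,0],"gripper": -1},
    {"delta_pos": [0,0.008,0.375],"angular": [0,0,0],"gripper": -1},
    {"delta_pos": [0,0.008,0.375],"angular": [0,0,0],"gripper": -1}
  ]
}}

```text
clock: 3.2
ee_pos: [0.4899, 0.2145, 0.0263]
ee_rot: [0.001, 0.993, -0.118, -0.001]
contact_force: [0.4, 0.1, 0.3]
opening: 0.0855
```

```bash
python3 - <<'E'
from h import *
s=imaging.read_camera("scene")
go([.4925,.2145,.028])
print(w2px(s,[.4925,.2145,.028]))
cv2.imwrite("pics/p2.png",cv2.resize(s["img"][70:180,270:390],None,fx=5,fy=5,interpolation=cv2.INTER_CUBIC)[:,:,::-1])
E
```

```text
t 3.25 p [0.4909 0.2151 0.0278] q [ 3.000e-04  9.930e-01 -1.179e-01 -2.000e-04] F [0.28 0.68 0.86] open 0.0855
tilt deg 0.04 j [ 0.72  0.48 -0.45  0.   -0.64  0.62]
[0.4925, 0.2145, 0.028] -> [ 0.0066  0.0009 -0.0009]
[326.413982   149.64445869]
```

View pics/p2.png

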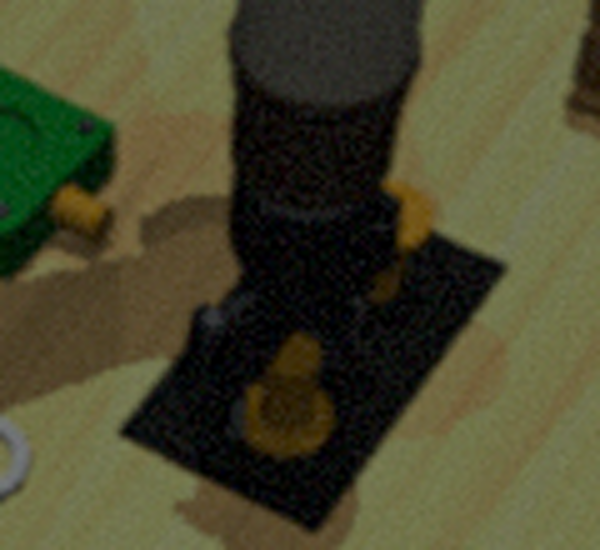

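>>> {"op": "play_rows", "data": {
  "series": [
    {"delta_pos": [0.004,0,0],"angular": [0,0,0],"gripper": 1},
    {"delta_pos": [0.004,0,0],"angular": [0,0,0],"gripper": 1},
    {"delta_pos": [0.004,0,0],"angular": [0,0,0],"gripper": 1},
    {"delta_pos": [0.004,0,0],"angular": [0,0,0],"gripper": 1},
    {"delta_pos": [0.004,0,0],"angular": [0,0,0],"gripper": 1}
  ]
}}

```text
clock: 3.75
ee_pos: [0.4927, 0.2149, 0.0287]
ee_rot: [-0.001, 0.993, -0.118, 0.001]
contact_force: [-2.1, -0.5, 5.6]
opening: 0.0288
```

>>> {"op": "play_rows", "data": {
  "series": [
    {"delta_pos": [0,0,0],"angular": [0,0,0],"gripper": 1},
    {"delta_pos": [0,0,0],"angular": [0,0,0],"gripper": 1},
    {"delta_pos": [0,0,0],"angular": [0,0,0],"gripper": 1},
    {"delta_pos": [0,0,0],"angular": [0,0,0],"gripper": 1},
    {"delta_pos": [0,0,0],"angular": [0,0,0],"gripper": 1}
  ]
}}

```text
clock: 4.25
ee_pos: [0.4927, 0.2149, 0.0287]
ee_rot: [-0.001, 0.993, -0.118, 0.001]
contact_force: [-1.8, 1.0, 5.9]
opening: 0.0286
```

>>> {"op": "play_rows", "data": {
  "series": [
    {"delta_pos": [0,0,-0.03],"angular": [0,0,0],"gripper": 1},
    {"delta_pos": [0,0,-0.1],"angular": [0,0,0],"gripper": 1},
    {"delta_pos": [0,0,-0.22],"angular": [0,0,0],"gripper": 1},
    {"delta_pos": [0,0,-0.36],"angular": [0,0,0],"gripper": 1},
    {"delta_pos": [0,0,-0.44],"angular": [0,0,0],"gripper": 1}
  ]
}}

```text
clock: 4.75
ee_pos: [0.4925, 0.2145, 0.1399]
ee_rot: [-0.001, 0.993, -0.119, 0.001]
contact_force: [1.1, 0.8, -2.4]
opening: 0.0288
```

```bash
python3 - <<'E'
from h import *
s=imaging.read_camera("scene")
go([.564,-.034,.14])
cv2.imwrite("pics/p3.png",cv2.resize(s["img"][50:180,260:390],None,fx=4,fy=4,interpolation=cv2.INTER_CUBIC)[:,:,::-1])
E
```

```text
t 4.8 p [0.4939 0.2154 0.1427] q [-0.0024  0.993  -0.1182  0.003 ] F [ 1.29 -0.02  1.38] open 0.0289
tilt deg 0.44 j [ 0.71  0.32 -0.33  0.   -0.91  0.62]
[0.564, -0.034, 0.14] -> [0.5067 0.9038 0.0085]
```

View pics/p3.png

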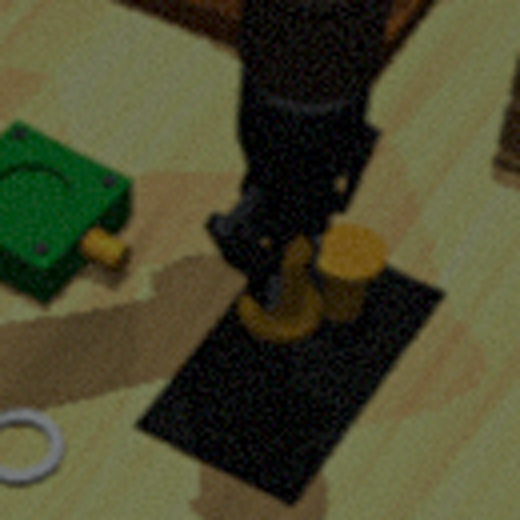

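>>> {"op": "play_rows", "data": {
  "series": [
    {"delta_pos": [0.05,0.09,0],"angular": [0,0,0],"gripper": 1},
    {"delta_pos": [0.13,0.23,0],"angular": [0,0,0],"gripper": 1},
    {"delta_pos": [0.22,0.4,0],"angular": [0,0,0],"gripper": 1},
    {"delta_pos": [0.31,0.56,0],"angular": [0,0,0],"gripper": 1},
    {"delta_pos": [0.39,0.69,0],"angular": [0,0,0],"gripper": 1}
  ]
}}

```text
clock: 5.3
ee_pos: [0.5451, 0.0214, 0.1364]
ee_rot: [0.0, 0.993, -0.119, -0.001]
contact_force: [0.8, 0.2, -2.3]
opening: 0.0286
```

>>> {"op": "play_rows", "data": {
  "series": [
    {"delta_pos": [0.07,0.13,0],"angular": [0,0,0],"gripper": 1},
    {"delta_pos": [0.117,0.214,0],"angular": [0,0,0],"gripper": 1},
    {"delta_pos": [0.117,0.214,0.0],"angular": [0,0,0],"gripper": 1},
    {"delta_pos": [0.117,0.214,0.08],"angular": [0,0,0],"gripper": 1},
    {"delta_pos": [0.117,0.214,0.16],"angular": [0,0,0],"gripper": 1}
  ]
}}

```text
clock: 5.8
ee_pos: [0.5614, -0.035, 0.0967]
ee_rot: [-0.0, 0.993, -0.119, -0.0]
contact_force: [0.2, 0.3, -3.1]
opening: 0.0285
```

```bash
python3 - <<'E'
from h import *
s=imaging.read_camera("scene")
d=imaging.read_camera("top")
go([.564,-.034,.14])
print(w2px(s,[.564,-.034,.04]))
cv2.imwrite("pics/p4.png",cv2.resize(s["img"][150:270,245:365],None,fx=5,fy=5,interpolation=cv2.INTER_CUBIC)[:,:,::-1])
cv2.imwrite("pics/p4t.png",cv2.resize(d["img"][130:250,220:340],None,fx=4,fy=4,interpolation=cv2.INTER_CUBIC)[:,:,::-1])
E
```

```text
t 5.9 p [ 0.5587 -0.0351  0.094 ] q [ 8.000e-04  9.929e-01 -1.190e-01 -4.300e-03] F [-0.98 -0.13 -2.78] open 0.0292
tilt deg 0.5 j [ 0.23  0.42 -0.33 -0.   -0.84  1.11]
[0.564, -0.034, 0.14] -> [ 0.0181 -0.0087 -0.1842]
[303.50114374 225.58679602]
```

View pics/p4.png

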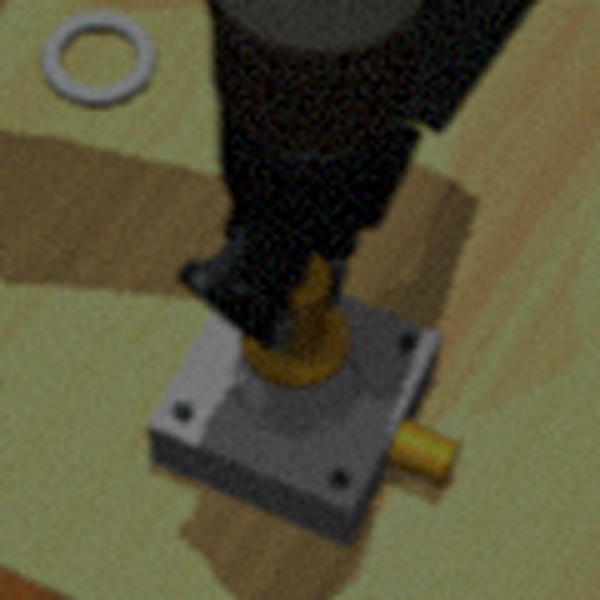

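View pics/p4t.png

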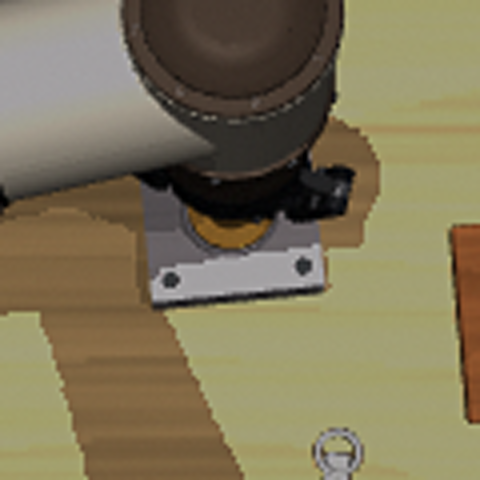

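```bash
cat >> h.py <<'E'
def outl(d,c,zb):
    a=np.linspace(0,2*np.pi,181)
    P=[w2px(d,[c[0]+.027*np.cos(t),c[1]+.027*np.sin(t),z]) for z in (zb,zb+.008) for t in a]
    P=np.array(P); return P[:,0].min(),P[:,0].max(),P[:,1].max()
E
python3 - <<'E'
from h import *
from scipy.optimize import least_squares
s=imaging.read_camera("scene");d=imaging.read_camera("top")
go()
for cam,m in ((s,(293.2,314.6,227.)),(d,(266.6,287.1,192.1))):
    for zb in (.072,):
        r=least_squares(lambda c:np.array(outl(cam,c,zb))-m,[.56,-.035])
        print(zb,r.x,r.fun)
E
```

```text
t 6.0 p [ 0.5616 -0.0348  0.0971] q [ 4.000e-04  9.930e-01 -1.182e-01 -8.000e-04] F [ 0.69  0.56 -1.41] open 0.0286
tilt deg 0.1 j [ 0.23  0.41 -0.32  0.   -0.84  1.11]
0.072 [ 0.56110122 -0.02983462] [-0.56350113  0.55973601 -0.01630971]
0.072 [ 0.55854744 -0.03503396] [-0.84961597  0.85100744 -0.00612604]
```

>>> {"op": "play_rows", "data": {
  "series": [
    {"delta_pos": [0.014,0,0],"angular": [0,0,0],"gripper": 1},
    {"delta_pos": [0.014,0,0.03],"angular": [0,0,0],"gripper": 1},
    {"delta_pos": [0.014,0,0.07],"angular": [0,0,0],"gripper": 1},
    {"delta_pos": [0.014,0,0.1],"angular": [0,0,0],"gripper": 1},
    {"delta_pos": [0.014,0,0.11],"angular": [0,0,0],"gripper": 1}
  ]
}}

```text
clock: 6.5
ee_pos: [0.5644, -0.0361, 0.0686]
ee_rot: [0.0, 0.993, -0.119, -0.001]
contact_force: [-0.0, 0.3, -2.2]
opening: 0.0288
```

```bash
python3 - <<'E'
from h import *
s=imaging.read_camera("scene")
d=imaging.read_camera("top")
go([.565,-.0355,.055])
cv2.imwrite("pics/p5.png",cv2.resize(s["img"][180:270,265:345],None,fx=7,fy=7,interpolation=cv2.INTER_CUBIC)[:,:,::-1])
cv2.imwrite("pics/p5t.png",cv2.resize(d["img"][160:220,245:315],None,fx=8,fy=8,interpolation=cv2.INTER_CUBIC)[:,:,::-1])
E
```

```text
t 6.6 p [ 0.5649 -0.0361  0.0692] q [ 3.000e-04  9.929e-01 -1.186e-01 -8.000e-04] F [-0.17  0.15 -2.73] open 0.0289
tilt deg 0.1 j [ 0.22  0.45 -0.34  0.   -0.78  1.11]
[0.565, -0.0355, 0.055] -> [-0.0003 -0.0024  0.057 ]
```

View pics/p5.png

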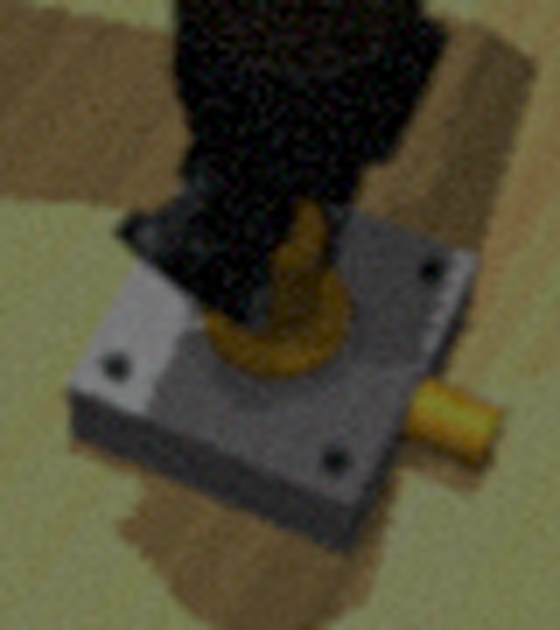

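View pics/p5t.png

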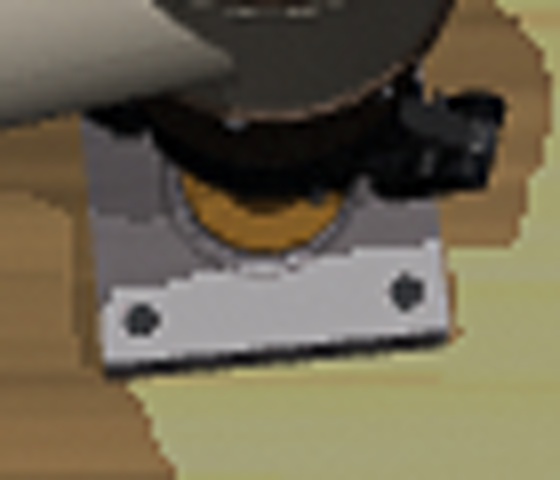

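```bash
python3 - <<'E'
from h import *
from scipy.optimize import least_squares
s=imaging.read_camera("scene");d=imaging.read_camera("top")
go()
for cam,m in ((s,(207.5/7-.5+265,350.5/7-.5+265,378.5/7-.5+180)),(d,(181.5/8-.5+245,348/8-.5+245,254/8-.5+160))):
    for zb in (.047,):
        r=least_squares(lambda c:np.array(outl(cam,c,zb))-m,[.56,-.035])
        print(zb,r.x,r.fun)
E
```

```text
t 6.7 p [ 0.5656 -0.036   0.0701] q [ 1.000e-04  9.929e-01 -1.185e-01  1.000e-04] F [ 0.65  0.84 -2.36] open 0.0286
tilt deg 0.01 j [ 0.22  0.45 -0.34  0.   -0.78  1.11]
0.047 [ 0.56496066 -0.03244487] [-0.85705688  0.85142954 -0.02417971]
0.047 [ 0.56485915 -0.03695096] [-0.39628146  0.39691318 -0.00278117]
```

>>> {"op": "play_rows", "data": {
  "series": [
    {"delta_pos": [-0.004,0,0.012],"angular": [0,0,0],"gripper": 1},
    {"delta_pos": [-0.004,0,0.024],"angular": [0,0,0],"gripper": 1},
    {"delta_pos": [-0.004,0,0.036],"angular": [0,0,0],"gripper": 1},
    {"delta_pos": [-0.004,0,0.044],"angular": [0,0,0],"gripper": 1},
    {"delta_pos": [-0.004,0,0.05],"angular": [0,0,0],"gripper": 1}
  ]
}}

```text
clock: 7.2
ee_pos: [0.5643, -0.0357, 0.0573]
ee_rot: [0.0, 0.993, -0.119, -0.0]
contact_force: [0.2, 0.0, -2.4]
opening: 0.0287
```

```bash
python3 - <<'E'
from h import *
go([.565,-.0355,.055])
E
```

```text
t 7.2 p [ 0.5643 -0.0357  0.0573] q [ 0.000e+00  9.929e-01 -1.186e-01 -1.000e-04] F [ 0.16  0.03 -2.38] open 0.0287
tilt deg 0.02 j [ 0.22  0.47 -0.35 -0.   -0.75  1.11]
[0.565, -0.0355, 0.055] -> [ 0.0023 -0.0016  0.0091]
```

No contact, bottom is already below the mouth; final 2–3 mm.

>>> {"op": "play_rows", "data": {
  "series": [
    {"delta_pos": [0,0,0.004],"angular": [0,0,0],"gripper": 1},
    {"delta_pos": [0,0,0.008],"angular": [0,0,0],"gripper": 1},
    {"delta_pos": [0,0,0.01],"angular": [0,0,0],"gripper": 1},
    {"delta_pos": [0,0,0.01],"angular": [0,0,0],"gripper": 1},
    {"delta_pos": [0,0,0.01],"angular": [0,0,0],"gripper": 1}
  ]
}}

```text
clock: 7.7
ee_pos: [0.5645, -0.0357, 0.0557]
ee_rot: [-0.0, 0.993, -0.119, 0.0]
contact_force: [-3.3, 0.8, 4.3]
opening: 0.0291
```

```bash
python3 - <<'E'
from h import *
s=imaging.read_camera("scene")
d=imaging.read_camera("top")
go([.565,-.0355,.055])
cv2.imwrite("pics/p6.png",cv2.resize(s["img"][180:270,265:345],None,fx=6,fy=6,interpolation=cv2.INTER_CUBIC)[:,:,::-1])
cv2.imwrite("pics/p6t.png",cv2.resize(d["img"][160:220,245:315],None,fx=6,fy=6,interpolation=cv2.INTER_CUBIC)[:,:,::-1])
E
```

```text
t 7.8 p [ 0.5645 -0.0357  0.0557] q [ 0.000e+00  9.930e-01 -1.185e-01  2.000e-04] F [-3.52  0.17  5.13] open 0.0288
tilt deg 0.02 j [ 0.22  0.47 -0.35  0.   -0.74  1.11]
[0.565, -0.0355, 0.055] -> [ 0.0017 -0.0014  0.0029]
```

View pics/p6.png

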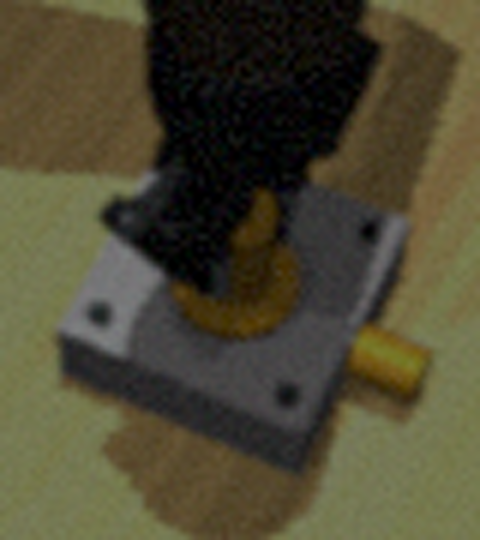

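View pics/p6t.png

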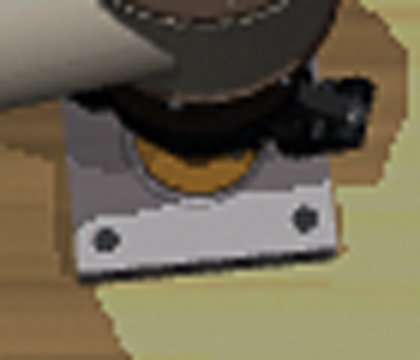

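>>> {"op": "play_rows", "data": {
  "series": [
    {"delta_pos": [0,0,0],"angular": [0,0,0],"gripper": -1},
    {"delta_pos": [0,0,0],"angular": [0,0,0],"gripper": -1},
    {"delta_pos": [0,0,0],"angular": [0,0,0],"gripper": -1},
    {"delta_pos": [0,0,0],"angular": [0,0,0],"gripper": -1},
    {"delta_pos": [0,0,0],"angular": [0,0,0],"gripper": -1}
  ]
}}

```text
clock: 8.3
ee_pos: [0.5645, -0.0357, 0.0549]
ee_rot: [0.0, 0.993, -0.119, -0.0]
contact_force: [-0.9, -0.5, 0.2]
opening: 0.0851
```

>>> {"op": "play_rows", "data": {
  "series": [
    {"delta_pos": [0,0,-0.06],"angular": [0,0,0],"gripper": -1},
    {"delta_pos": [0,0,-0.18],"angular": [0,0,0],"gripper": -1},
    {"delta_pos": [0,0,-0.34],"angular": [0,0,0],"gripper": -1},
    {"delta_pos": [0,0.1,-0.46],"angular": [0,0,0],"gripper": -1},
    {"delta_pos": [-0.08,0.28,-0.5],"angular": [0,0,0],"gripper": -1}
  ]
}}

```text
clock: 8.8
ee_pos: [0.5328, -0.0984, 0.1839]
ee_rot: [-0.0, 0.993, -0.116, 0.005]
contact_force: [0.2, -2.0, 0.0]
opening: 0.0851
```

```bash
python3 - <<'E'
from h import *
s=imaging.read_camera("scene")
d=imaging.read_camera("top")
go([.498,-.2405,.15],[.498,-.2405,.026])
cv2.imwrite("pics/p7.png",cv2.resize(s["img"][180:270,265:345],None,fx=6,fy=6,interpolation=cv2.INTER_CUBIC)[:,:,::-1])
cv2.imwrite("pics/p7t.png",cv2.resize(d["img"][150:220,230:320],None,fx=6,fy=6,interpolation=cv2.INTER_CUBIC)[:,:,::-1])
E
```

```text
t 8.9 p [ 0.5268 -0.1014  0.1823] q [-3.000e-04  9.927e-01 -1.204e-01  1.300e-03] F [ 0.86  0.68 -0.47] open 0.0853
tilt deg 0.15 j [ 0.11  0.28 -0.28 -0.   -1.01  1.22]
[0.498, -0.2405, 0.15] -> [0.021  0.568  0.1285]
[0.498, -0.2405, 0.026] -> [0.0198 0.5685 0.6245]
```

View pics/p7.png

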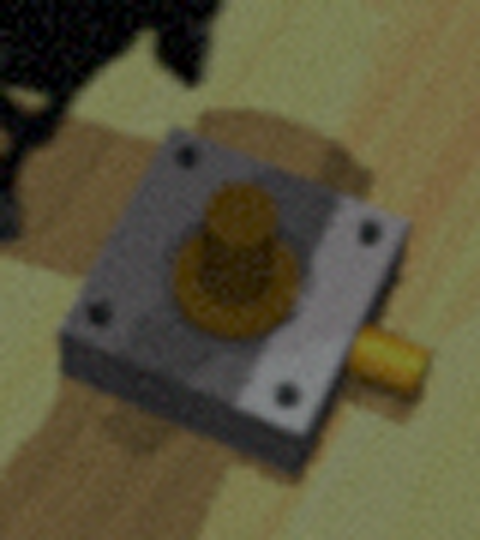

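View pics/p7t.png

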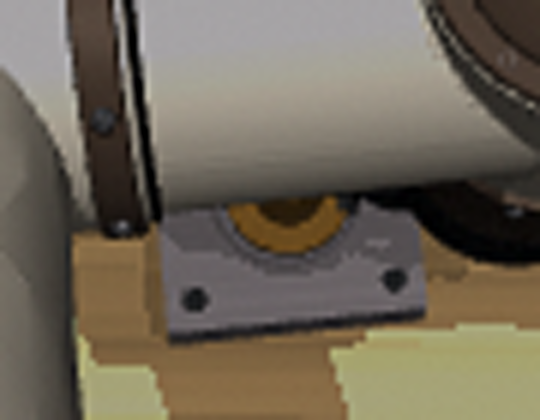

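```bash
python3 - <<'E'
from h import *
s=imaging.read_camera("scene")
for z in (.093,.096,.100):
  for c in ((.5646,-.0323),(.5655,-.0325)): print(z,c,w2px(s,[*c,z]), w2px(s,[*c,z-.052]), outl(s,c,z-.06))
print("flange meas L,R,bot",173.5/6-.5+265,300.5/6-.5+265,338/6-.5+180)
go([.498,-.2405,.15],[.498,-.2405,.026])
E
```

```text
0.093 (0.5646, -0.0323) [304.85969707 214.17677107] [304.07259642 224.98841439] (np.float64(293.10400054830615), np.float64(314.9999312548583), np.float64(236.15624182094245))
0.093 (0.5655, -0.0325) [305.14461816 214.40872826] [304.34596673 225.21435655] (np.float64(293.3724967156235), np.float64(315.276642075639), np.float64(236.3869396399549))
0.096 (0.5646, -0.0323) [304.90709765 213.52567497] [304.11630293 224.38806008] (np.float64(293.1224081244325), np.float64(315.0687568219662), np.float64(235.57788638641517))
0.096 (0.5655, -0.0325) [305.19271497 213.75798596] [304.39031413 224.61434317] (np.float64(293.39152271801635), np.float64(315.34612390501417), np.float64(235.80894486715172))
0.1 (0.5646, -0.0323) [304.97065222 212.6526871 ] [304.17489149 223.58328555] (np.float64(293.14708266762483), np.float64(315.16101763744933), np.float64(234.80257497095505))
0.1 (0.5655, -0.0325) [305.25720316 212.88547094] [304.44976189 223.8100244 ] (np.float64(293.4170262743854), np.float64(315.4392645896561), np.float64(235.03411568708967))
flange meas L,R,bot 293.4166666666667 314.5833333333333 235.83333333333334
t 8.95 p [ 0.5277 -0.1003  0.1813] q [-3.000e-04  9.928e-01 -1.200e-01  1.100e-03] F [ 0.56  0.38 -0.43] open 0.0855
tilt deg 0.13 j [ 0.11  0.28 -0.28 -0.   -1.01  1.22]
[0.498, -0.2405, 0.15] -> [0.018  0.5729 0.1247]
[0.498, -0.2405, 0.026] -> [0.017  0.5734 0.6207]
```

>>> {"op": "play_rows", "data": {
  "series": [
    {"delta_pos": [0.004,0.12,0.03],"angular": [0,0,0],"gripper": -1},
    {"delta_pos": [0.008,0.28,0.07],"angular": [0,0,0],"gripper": -1},
    {"delta_pos": [0.014,0.46,0.12],"angular": [0,0,0],"gripper": -1},
    {"delta_pos": [0.018,0.573,0.13],"angular": [0,0,0],"gripper": -1},
    {"delta_pos": [0.018,0.573,0.2],"angular": [0,0,0],"gripper": -1}
  ]
}}

```text
clock: 9.45
ee_pos: [0.5001, -0.242, 0.1304]
ee_rot: [0.001, 0.993, -0.12, 0.001]
contact_force: [-0.4, 0.7, 0.2]
opening: 0.0854
```

```bash
python3 - <<'E'
from h import *
s=imaging.read_camera("scene")
d=imaging.read_camera("top")
go([.498,-.2405,.026])
cv2.imwrite("pics/p8.png",cv2.resize(s["img"][230:360,160:290],None,fx=4,fy=4,interpolation=cv2.INTER_CUBIC)[:,:,::-1])
cv2.imwrite("pics/p8t.png",cv2.resize(d["img"][150:250,240:440],None,fx=4,fy=4,interpolation=cv2.INTER_CUBIC)[:,:,::-1])
E
```

```text
t 9.55 p [ 0.4977 -0.2391  0.1272] q [-5.000e-04  9.928e-01 -1.196e-01 -2.900e-03] F [-0.46  0.47  0.62] open 0.0854
tilt deg 0.33 j [-0.15  0.36 -0.31 -0.   -0.9   1.49]
[0.498, -0.2405, 0.026] -> [0.0049 0.0051 0.4047]
```

View pics/p8.png

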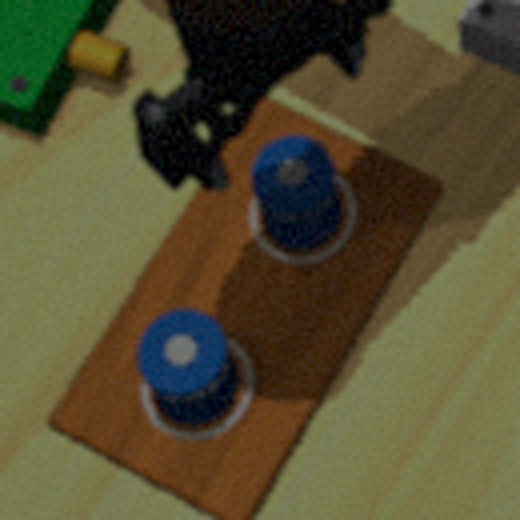

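View pics/p8t.png

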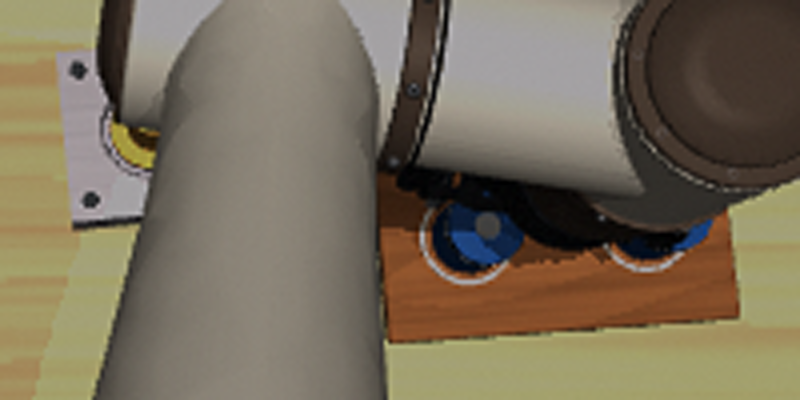

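>>> {"op": "play_rows", "data": {
  "series": [
    {"delta_pos": [0.002,0.004,0.1],"angular": [0,0,0],"gripper": -1},
    {"delta_pos": [0.002,0.004,0.21],"angular": [0,0,0],"gripper": -1},
    {"delta_pos": [0.002,0.004,0.32],"angular": [0,0,0],"gripper": -1},
    {"delta_pos": [0.002,0.004,0.405],"angular": [0,0,0],"gripper": -1},
    {"delta_pos": [0.002,0.004,0.405],"angular": [0,0,0],"gripper": -1}
  ]
}}

```text
clock: 10.05
ee_pos: [0.498, -0.2389, 0.0262]
ee_rot: [-0.0, 0.993, -0.118, -0.003]
contact_force: [-0.3, 0.7, 0.1]
opening: 0.0852
```

>>> {"op": "play_rows", "data": {
  "series": [
    {"delta_pos": [0,0,0],"angular": [0,0,0],"gripper": 1},
    {"delta_pos": [0,0,0],"angular": [0,0,0],"gripper": 1},
    {"delta_pos": [0,0,0],"angular": [0,0,0],"gripper": 1},
    {"delta_pos": [0,0,0],"angular": [0,0,0],"gripper": 1},
    {"delta_pos": [0,0,0],"angular": [0,0,0],"gripper": 1}
  ]
}}

```text
clock: 10.55
ee_pos: [0.501, -0.2405, 0.0307]
ee_rot: [0.0, 0.993, -0.118, 0.002]
contact_force: [-0.8, 0.9, 6.5]
opening: 0.047
```

>>> {"op": "play_rows", "data": {
  "series": [
    {"delta_pos": [0,0,0],"angular": [0,0,0],"gripper": 1},
    {"delta_pos": [0,0,0],"angular": [0,0,0],"gripper": 1},
    {"delta_pos": [0,0,0],"angular": [0,0,0],"gripper": 1},
    {"delta_pos": [0,0,-0.02],"angular": [0,0,0],"gripper": 1},
    {"delta_pos": [0,0,-0.06],"angular": [0,0,0],"gripper": 1}
  ]
}}

```text
clock: 11.05
ee_pos: [0.4981, -0.2398, 0.0432]
ee_rot: [-0.0, 0.993, -0.119, -0.002]
contact_force: [0.7, 0.4, -2.6]
opening: 0.0471
```

```bash
python3 - <<'E'
from h import *
s=imaging.read_camera("scene")
d=imaging.read_camera("top")
go([.498,-.2405,.026])
cv2.imwrite("pics/p9.png",cv2.resize(s["img"][230:360,160:290],None,fx=4,fy=4,interpolation=cv2.INTER_CUBIC)[:,:,::-1])
E
```

```text
t 11.15 p [ 0.5002 -0.2404  0.045 ] q [ 1.000e-04  9.929e-01 -1.186e-01  1.100e-03] F [ 0.01 -0.41 -2.4 ] open 0.0466
tilt deg 0.13 j [-0.16  0.47 -0.39  0.   -0.7   1.49]
[0.498, -0.2405, 0.026] -> [-0.0085  0.0024  0.0761]
```

View pics/p9.png

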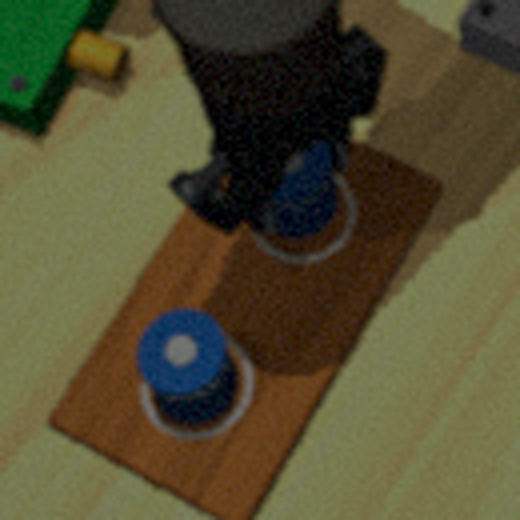

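>>> {"op": "play_rows", "data": {
  "series": [
    {"delta_pos": [0,0,-0.1],"angular": [0,0,0],"gripper": 1},
    {"delta_pos": [0,0,-0.25],"angular": [0,0,0],"gripper": 1},
    {"delta_pos": [0,0,-0.4],"angular": [0,0,0],"gripper": 1},
    {"delta_pos": [0,0,-0.5],"angular": [0,0,0],"gripper": 1},
    {"delta_pos": [0,0,-0.5],"angular": [0,0,0],"gripper": 1}
  ]
}}

```text
clock: 11.65
ee_pos: [0.5018, -0.2409, 0.1729]
ee_rot: [0.001, 0.993, -0.118, 0.004]
contact_force: [0.3, -0.8, -3.6]
opening: 0.047
```

>>> {"op": "play_rows", "data": {
  "series": [
    {"delta_pos": [0,0,0],"angular": [0,0,0],"gripper": 1},
    {"delta_pos": [0,0,0],"angular": [0,0,0],"gripper": 1},
    {"delta_pos": [0,0,0],"angular": [0,0,0],"gripper": 1},
    {"delta_pos": [0,0,0],"angular": [0,0,0],"gripper": 1},
    {"delta_pos": [0,0,0],"angular": [0,0,0],"gripper": 1}
  ]
}}

```text
clock: 12.15
ee_pos: [0.4993, -0.2402, 0.1679]
ee_rot: [-0.0, 0.993, -0.119, -0.001]
contact_force: [-0.3, 0.0, -3.7]
opening: 0.047
```

```bash
python3 - <<'E'
from h import *
for i in range(10):
    s=imaging.read_camera("scene"); o=telemetry.observe(); print(o["contact_force"].round(2),o["joint_torque"].round(2)[1:3],o["ee_pos"].round(4))
go([.498,-.2405,.026])
cv2.imwrite("pics/p10.png",cv2.resize(s["img"][200:350,160:310],None,fx=4,fy=4,interpolation=cv2.INTER_CUBIC)[:,:,::-1])
E
```

```text
[ 0.24  0.61 -2.7 ] [-35.56  17.98] [ 0.4994 -0.2402  0.1681]
[-0.35 -0.45 -3.87] [-35.55  17.99] [ 0.4995 -0.2402  0.1683]
[ 0.51  0.33 -3.34] [-35.54  18.01] [ 0.4995 -0.2402  0.1685]
[ 0.49  0.31 -3.25] [-35.54  18.02] [ 0.4995 -0.2402  0.1686]
[-0.1   0.1  -3.95] [-35.55  18.03] [ 0.4996 -0.2402  0.1687]
[-0.39  0.74 -3.13] [-35.56  18.04] [ 0.4996 -0.2402  0.1688]
[ 0.97  0.14 -3.13] [-35.58  18.04] [ 0.4995 -0.2402  0.1688]
[ 0.32  1.04 -3.27] [-35.59  18.05] [ 0.4995 -0.2402  0.1688]
[-0.31  0.25 -3.17] [-35.6   18.05] [ 0.4996 -0.2402  0.1688]
[ 0.13  0.2  -2.73] [-35.61  18.05] [ 0.4996 -0.2402  0.1688]
t 12.65 p [ 0.4996 -0.2402  0.1688] q [-0.000e+00  9.929e-01 -1.186e-01  1.000e-04] F [ 0.13  0.2  -2.73] open 0.0468
tilt deg 0.01 j [-0.16  0.32 -0.26 -0.   -0.99  1.49]
[0.498, -0.2405, 0.026] -> [-0.0059  0.0026  0.5713]
```

View pics/p10.png

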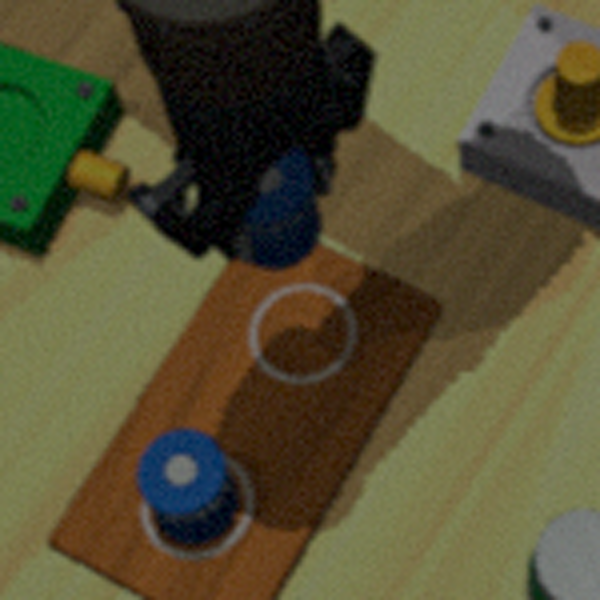

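>>> {"op": "play_rows", "data": {
  "series": [
    {"delta_pos": [0,0,0.08],"angular": [0,0,0],"gripper": 1},
    {"delta_pos": [0,0,0.22],"angular": [0,0,0],"gripper": 1},
    {"delta_pos": [0,0,0.38],"angular": [0,0,0],"gripper": 1},
    {"delta_pos": [0,0,0.5],"angular": [0,0,0],"gripper": 1},
    {"delta_pos": [0,0,0.53],"angular": [0,0,0],"gripper": 1}
  ]
}}

```text
clock: 13.15
ee_pos: [0.497, -0.2397, 0.0329]
ee_rot: [-0.0, 0.993, -0.119, -0.004]
contact_force: [-0.7, 0.1, -3.0]
opening: 0.047
```

>>> {"op": "play_rows", "data": {
  "series": [
    {"delta_pos": [0,0,0],"angular": [0,0,0],"gripper": 1},
    {"delta_pos": [0,0,0.01],"angular": [0,0,0],"gripper": 1},
    {"delta_pos": [0,0,0.02],"angular": [0,0,0],"gripper": 1},
    {"delta_pos": [0,0,0.027],"angular": [0,0,0],"gripper": 1},
    {"delta_pos": [0,0,0.027],"angular": [0,0,0],"gripper": 1}
  ]
}}

```text
clock: 13.65
ee_pos: [0.5004, -0.2404, 0.0307]
ee_rot: [0.0, 0.993, -0.118, 0.001]
contact_force: [0.5, 1.1, 0.9]
opening: 0.047
```

```bash
python3 - <<'E'
from h import *
go([.498,-.2405,.0285])
E
```

```text
t 13.65 p [ 0.5004 -0.2404  0.0307] q [ 2.000e-04  9.930e-01 -1.185e-01  1.200e-03] F [0.54 1.07 0.86] open 0.047
tilt deg 0.14 j [-0.16  0.49 -0.4   0.   -0.67  1.49]
[0.498, -0.2405, 0.0285] -> [-0.0093  0.0027  0.0088]
```

>>> {"op": "play_rows", "data": {
  "series": [
    {"delta_pos": [0,0,0],"angular": [0,0,0],"gripper": 1},
    {"delta_pos": [0,0,0.002],"angular": [0,0,0],"gripper": 1},
    {"delta_pos": [0,0,0.002],"angular": [0,0,0],"gripper": 1},
    {"delta_pos": [0,0,0.002],"angular": [0,0,0],"gripper": 1},
    {"delta_pos": [0,0,0.002],"angular": [0,0,0],"gripper": 1}
  ]
}}

```text
clock: 14.15
ee_pos: [0.5004, -0.2404, 0.0307]
ee_rot: [0.0, 0.993, -0.118, 0.001]
contact_force: [-2.0, 1.8, 6.7]
opening: 0.0473
```

>>> {"op": "play_rows", "data": {
  "series": [
    {"delta_pos": [0,0,0],"angular": [0,0,0],"gripper": -1},
    {"delta_pos": [0,0,0],"angular": [0,0,0],"gripper": -1},
    {"delta_pos": [0,0,0],"angular": [0,0,0],"gripper": -1},
    {"delta_pos": [0,0,0],"angular": [0,0,0],"gripper": -1},
    {"delta_pos": [0,0,0],"angular": [0,0,0],"gripper": -1}
  ]
}}

```text
clock: 14.65
ee_pos: [0.4995, -0.2403, 0.0288]
ee_rot: [0.0, 0.993, -0.119, -0.0]
contact_force: [0.6, -0.7, 0.6]
opening: 0.0856
```

>>> {"op": "play_rows", "data": {
  "series": [
    {"delta_pos": [0,0,-0.06],"angular": [0,0,0],"gripper": -1},
    {"delta_pos": [0,0,-0.18],"angular": [0,0,0],"gripper": -1},
    {"delta_pos": [0,0,-0.33],"angular": [0,0,0],"gripper": -1},
    {"delta_pos": [0,0,-0.42],"angular": [0,0,0],"gripper": -1},
    {"delta_pos": [0,0,-0.42],"angular": [0,0,0],"gripper": -1}
  ]
}}

```text
clock: 15.15
ee_pos: [0.5019, -0.2409, 0.1379]
ee_rot: [0.001, 0.993, -0.118, 0.004]
contact_force: [0.5, -0.2, 1.0]
opening: 0.0855
```

```bash
python3 - <<'E'
from h import *
s=imaging.read_camera("scene")
go([.506,-.356,.13],[.506,-.356,.028])
cv2.imwrite("pics/p11.png",cv2.resize(s["img"][200:350,160:310],None,fx=4,fy=4,interpolation=cv2.INTER_CUBIC)[:,:,::-1])
E
```

```text
t 15.2 p [ 0.5004 -0.2403  0.1357] q [ 1.000e-04  9.929e-01 -1.186e-01  2.000e-03] F [ 0.05 -0.04 -0.65] open 0.0853
tilt deg 0.22 j [-0.16  0.35 -0.3  -0.   -0.91  1.49]
[0.506, -0.356, 0.13] -> [0.1305 0.4444 0.023 ]
[0.506, -0.356, 0.028] -> [0.1289 0.4445 0.431 ]
```

View pics/p11.png

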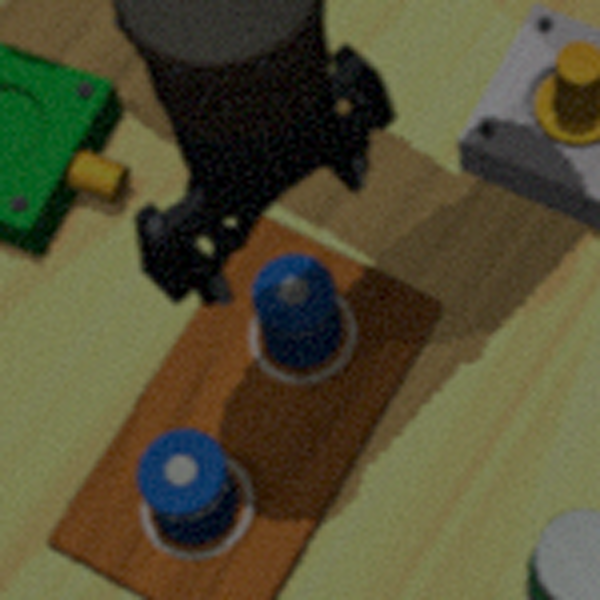

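>>> {"op": "play_rows", "data": {
  "series": [
    {"delta_pos": [0.03,0.11,0],"angular": [0,0,0],"gripper": -1},
    {"delta_pos": [0.08,0.28,0],"angular": [0,0,0],"gripper": -1},
    {"delta_pos": [0.128,0.441,0],"angular": [0,0,0],"gripper": -1},
    {"delta_pos": [0.128,0.441,0.02],"angular": [0,0,0],"gripper": -1},
    {"delta_pos": [0.128,0.441,0.04],"angular": [0,0,0],"gripper": -1}
  ]
}}

```text
clock: 15.7
ee_pos: [0.5034, -0.3552, 0.1217]
ee_rot: [-0.001, 0.993, -0.12, -0.002]
contact_force: [-0.2, 0.2, 0.3]
opening: 0.0855
```

```bash
python3 - <<'E'
from h import *
s=imaging.read_camera("scene")
go([.506,-.356,.028])
cv2.imwrite("pics/p12.png",cv2.resize(s["img"][230:380,130:280],None,fx=4,fy=4,interpolation=cv2.INTER_CUBIC)[:,:,::-1])
E
```

```text
t 15.75 p [ 0.503 -0.354  0.121] q [-0.0011  0.9929 -0.1192 -0.0024] F [ 0.16 -0.05  0.13] open 0.0853
tilt deg 0.3 j [-0.35  0.47 -0.16 -0.   -0.95  1.68]
[0.506, -0.356, 0.028] -> [0.0153 0.0054 0.3718]
```

View pics/p12.png

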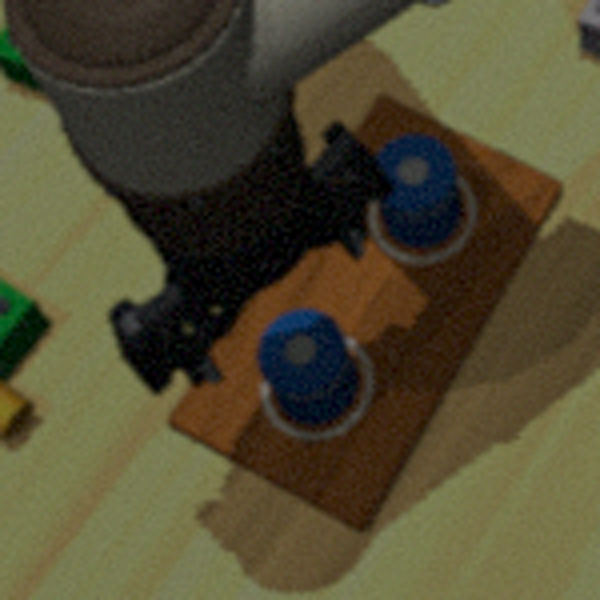

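>>> {"op": "play_rows", "data": {
  "series": [
    {"delta_pos": [0.01,0.004,0.08],"angular": [0,0,0],"gripper": -1},
    {"delta_pos": [0.01,0.004,0.19],"angular": [0,0,0],"gripper": -1},
    {"delta_pos": [0.01,0.004,0.3],"angular": [0,0,0],"gripper": -1},
    {"delta_pos": [0.01,0.004,0.365],"angular": [0,0,0],"gripper": -1},
    {"delta_pos": [0.01,0.004,0.365],"angular": [0,0,0],"gripper": -1}
  ]
}}

```text
clock: 16.25
ee_pos: [0.5047, -0.354, 0.0296]
ee_rot: [-0.001, 0.993, -0.118, -0.004]
contact_force: [-0.2, 1.2, 0.3]
opening: 0.0858
```

>>> {"op": "play_rows", "data": {
  "series": [
    {"delta_pos": [0,0,0],"angular": [0,0,0],"gripper": 1},
    {"delta_pos": [0,0,0],"angular": [0,0,0],"gripper": 1},
    {"delta_pos": [0,0,0],"angular": [0,0,0],"gripper": 1},
    {"delta_pos": [0,0,0],"angular": [0,0,0],"gripper": 1},
    {"delta_pos": [0,0,0],"angular": [0,0,0],"gripper": 1}
  ]
}}

```text
clock: 16.75
ee_pos: [0.5079, -0.3568, 0.0345]
ee_rot: [0.0, 0.993, -0.118, 0.001]
contact_force: [0.1, 2.1, 5.9]
opening: 0.0466
```

>>> {"op": "play_rows", "data": {
  "series": [
    {"delta_pos": [0,0,0],"angular": [0,0,0],"gripper": 1},
    {"delta_pos": [0,0,0],"angular": [0,0,0],"gripper": 1},
    {"delta_pos": [0,0,0],"angular": [0,0,0],"gripper": 1},
    {"delta_pos": [0,0,-0.02],"angular": [0,0,0],"gripper": 1},
    {"delta_pos": [0,0,-0.06],"angular": [0,0,0],"gripper": 1}
  ]
}}

```text
clock: 17.25
ee_pos: [0.5047, -0.3554, 0.0459]
ee_rot: [-0.001, 0.993, -0.119, -0.003]
contact_force: [-1.0, 0.8, -5.4]
opening: 0.0467
```

>>> {"op": "play_rows", "data": {
  "series": [
    {"delta_pos": [0,0,-0.08],"angular": [0,0,0],"gripper": 1},
    {"delta_pos": [0,0,-0.2],"angular": [0,0,0],"gripper": 1},
    {"delta_pos": [0,0,-0.35],"angular": [0,0,0],"gripper": 1},
    {"delta_pos": [0,0,-0.5],"angular": [0,0,0],"gripper": 1},
    {"delta_pos": [0,0,-0.54],"angular": [0,0,0],"gripper": 1}
  ]
}}

```text
clock: 17.75
ee_pos: [0.5086, -0.3576, 0.1874]
ee_rot: [0.001, 0.993, -0.118, 0.004]
contact_force: [0.9, -0.7, -4.2]
opening: 0.0467
```

>>> {"op": "play_rows", "data": {
  "series": [
    {"delta_pos": [0,0,0],"angular": [0,0,0],"gripper": 1},
    {"delta_pos": [0,0,0],"angular": [0,0,0],"gripper": 1},
    {"delta_pos": [0,0,0],"angular": [0,0,0],"gripper": 1},
    {"delta_pos": [0,0,0],"angular": [0,0,0],"gripper": 1},
    {"delta_pos": [0,0,0],"angular": [0,0,0],"gripper": 1}
  ]
}}

```text
clock: 18.25
ee_pos: [0.5064, -0.3563, 0.1813]
ee_rot: [-0.0, 0.993, -0.119, -0.001]
contact_force: [-0.3, 0.5, -5.8]
opening: 0.047
```

```bash
python3 - <<'E'
from h import *
f=[]
for i in range(10):
    s=imaging.read_camera("scene"); o=telemetry.observe(); f.append(o["contact_force"])
print(np.mean(f,0),np.std(f,0))
go([.5635,-.0345,.175])
cv2.imwrite("pics/p13.png",cv2.resize(s["img"][200:350,130:280],None,fx=4,fy=4,interpolation=cv2.INTER_CUBIC)[:,:,::-1])
E
```

```text
[ 0.20770659 -0.1079752  -5.37930302] [0.63609497 0.5503108  0.46195042]
t 18.75 p [ 0.5069 -0.3565  0.1828] q [ 0.000e+00  9.929e-01 -1.186e-01  1.000e-04] F [ 0.54 -0.55 -5.22] open 0.0469
tilt deg 0.01 j [-0.35  0.41 -0.08 -0.   -1.08  1.69]
[0.5635, -0.0345, 0.175] -> [-0.0833 -1.3051  0.0314]
```

View pics/p13.png

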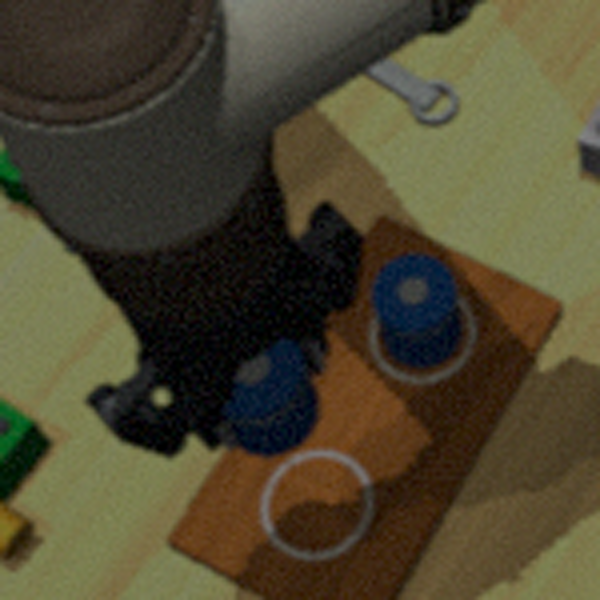

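>>> {"op": "play_rows", "data": {
  "series": [
    {"delta_pos": [-0.006,-0.1,0],"angular": [0,0,0],"gripper": 1},
    {"delta_pos": [-0.016,-0.25,0],"angular": [0,0,0],"gripper": 1},
    {"delta_pos": [-0.028,-0.43,0],"angular": [0,0,0],"gripper": 1},
    {"delta_pos": [-0.039,-0.61,0],"angular": [0,0,0],"gripper": 1},
    {"delta_pos": [-0.048,-0.75,0],"angular": [0,0,0],"gripper": 1}
  ]
}}

```text
clock: 19.25
ee_pos: [0.5396, -0.1693, 0.1831]
ee_rot: [-0.0, 0.993, -0.118, 0.0]
contact_force: [1.0, 0.2, -4.7]
opening: 0.0467
```

>>> {"op": "play_rows", "data": {
  "series": [
    {"delta_pos": [-0.01,-0.14,0],"angular": [0,0,0],"gripper": 1},
    {"delta_pos": [-0.02,-0.3,0],"angular": [0,0,0],"gripper": 1},
    {"delta_pos": [-0.028,-0.43,0],"angular": [0,0,0],"gripper": 1},
    {"delta_pos": [-0.034,-0.52,0],"angular": [0,0,0],"gripper": 1},
    {"delta_pos": [-0.036,-0.553,0],"angular": [0,0,0],"gripper": 1}
  ]
}}

```text
clock: 19.75
ee_pos: [0.5637, -0.0328, 0.1831]
ee_rot: [-0.0, 0.993, -0.117, 0.001]
contact_force: [-0.0, -0.4, -5.5]
opening: 0.0466
```

>>> {"op": "play_rows", "data": {
  "series": [
    {"delta_pos": [0,0,0],"angular": [0,0,0],"gripper": 1},
    {"delta_pos": [0,0,0.02],"angular": [0,0,0],"gripper": 1},
    {"delta_pos": [0,0,0.04],"angular": [0,0,0],"gripper": 1},
    {"delta_pos": [0,0,0.06],"angular": [0,0,0],"gripper": 1},
    {"delta_pos": [0,0,0.06],"angular": [0,0,0],"gripper": 1}
  ]
}}

```text
clock: 20.25
ee_pos: [0.5623, -0.0358, 0.1664]
ee_rot: [0.0, 0.993, -0.119, -0.001]
contact_force: [-1.1, -0.4, -6.0]
opening: 0.0467
```

```bash
python3 - <<'E'
from h import *
for i in range(6): s=imaging.read_camera("scene")
d=imaging.read_camera("top")
go([.564,-.0352,.149])
cv2.imwrite("pics/p14.png",cv2.resize(s["img"][170:270,255:355],None,fx=6,fy=6,interpolation=cv2.INTER_CUBIC)[:,:,::-1])
cv2.imwrite("pics/p14t.png",cv2.resize(d["img"][140:240,230:330],None,fx=6,fy=6,interpolation=cv2.INTER_CUBIC)[:,:,::-1])
E
```

```text
t 20.6 p [ 0.5633 -0.035   0.168 ] q [-1.000e-04  9.929e-01 -1.186e-01  2.000e-04] F [-0.76  1.4  -5.24] open 0.0469
tilt deg 0.03 j [ 0.23  0.34 -0.24  0.   -1.    1.11]
[0.564, -0.0352, 0.149] -> [0.0028 0.0003 0.0761]
```

View pics/p14.png

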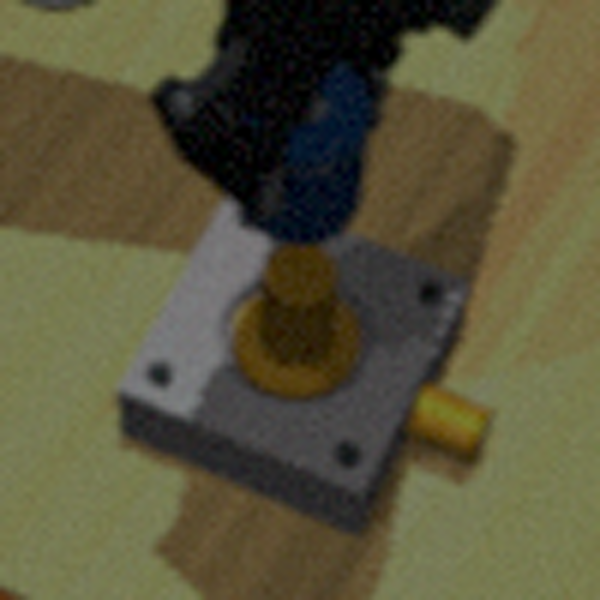

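View pics/p14t.png

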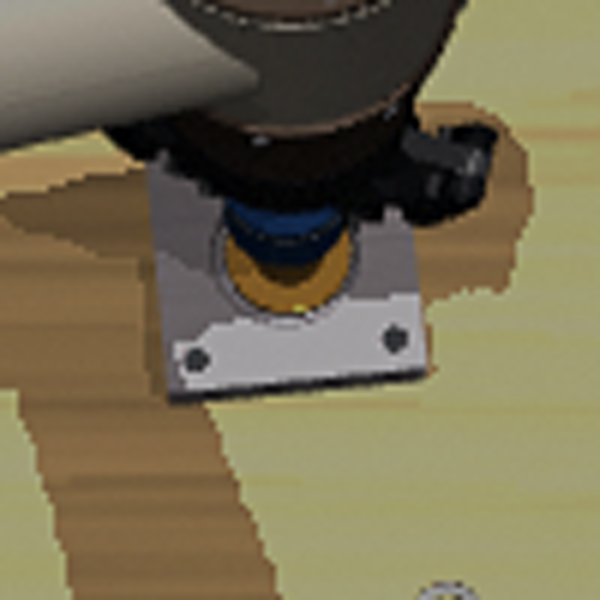

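```bash
python3 - <<'E'
from h import *
from scipy.optimize import least_squares
s=imaging.read_camera("scene");d=imaging.read_camera("top")
o,R=st();print(o["ee_pos"]);zb=o["ee_pos"][2]-.021
def ow(c,cam):
    P=np.array([w2px(cam,[c[0]+.024*np.cos(t),c[1]+.024*np.sin(t),zb]) for t in np.linspace(0,6.2832,181)])
    return np.array([P[:,0].min(),P[:,0].max(),P[:,1].max()])
for n,cam,o0,f,m in (("s",s,(255,170),6,(243,359,242)),("t",d,(230,140),6,(226,344,269))):
    mm=np.array([(m[0]+.5)/f-.5+o0[0],(m[1]+.5)/f-.5+o0[0],(m[2]+.5)/f-.5+o0[1]])
    r=least_squares(lambda c:ow(c,cam)-mm,[.56,-.035]);print(n,r.x,r.fun)
# cap: hub top centre in scene, flange in top
print("hub scene",px2w(s,(300.5)/6-.5+255,275/6-.5+170,.093))
m=((224.5)/6-.5+230,(356.5)/6-.5+230,(313)/6-.5+140)
r=least_squares(lambda c:np.array(outl(d,c,.033))-m,[.56,-.035]);print("cap top",r.x,r.fun)
m=((232)/6-.5+255,(361.5)/6-.5+255,(399)/6-.5+170)
r=least_squares(lambda c:np.array(outl(s,c,.033))-m,[.56,-.035]);print("cap scene",r.x,r.fun)
E
```

```text
[ 0.56327521 -0.03490592  0.16794738]
s [ 0.56119644 -0.03099081] [-0.88280004  0.88206697 -0.02448634]
t [ 0.56059207 -0.03545628] [-0.78807296  0.78930955 -0.00540541]
hub scene [ 0.56565554 -0.0354037   0.093     ]
cap top [ 0.56613061 -0.0378221 ] [ 0.35350546 -0.35406078  0.00244449]
cap scene [ 0.56417525 -0.03203658] [-0.15425298  0.15325132 -0.00429051]
```

>>> {"op": "play_rows", "data": {
  "series": [
    {"delta_pos": [0.008,0.002,0.02],"angular": [0,0,0],"gripper": 1},
    {"delta_pos": [0.016,0.003,0.04],"angular": [0,0,0],"gripper": 1},
    {"delta_pos": [0.016,0.003,0.06],"angular": [0,0,0],"gripper": 1},
    {"delta_pos": [0.016,0.003,0.075],"angular": [0,0,0],"gripper": 1},
    {"delta_pos": [0.016,0.003,0.075],"angular": [0,0,0],"gripper": 1}
  ]
}}

```text
clock: 21.2
ee_pos: [0.5663, -0.0367, 0.1479]
ee_rot: [0.0, 0.993, -0.119, -0.001]
contact_force: [-0.0, -0.2, -5.2]
opening: 0.047
```

>>> {"op": "play_rows", "data": {
  "series": [
    {"delta_pos": [0,0,0],"angular": [0,0,0],"gripper": 1},
    {"delta_pos": [0,0,0],"angular": [0,0,0],"gripper": 1},
    {"delta_pos": [0,0,0],"angular": [0,0,0],"gripper": 1},
    {"delta_pos": [0,0,0],"angular": [0,0,0],"gripper": 1},
    {"delta_pos": [0,0,0],"angular": [0,0,0],"gripper": 1}
  ]
}}

```text
clock: 21.7
ee_pos: [0.567, -0.0366, 0.1492]
ee_rot: [-0.0, 0.993, -0.119, 0.0]
contact_force: [-0.2, 0.4, -5.5]
opening: 0.0468
```

```bash
python3 - <<'E'
from h import *
for i in range(6): s=imaging.read_camera("scene")
d=imaging.read_camera("top")
go([.564,-.0352,.149]); print(telemetry.observe()["qd"].round(4))
cv2.imwrite("pics/p15.png",cv2.resize(s["img"][170:270,255:355],None,fx=6,fy=6,interpolation=cv2.INTER_CUBIC)[:,:,::-1])
cv2.imwrite("pics/p15t.png",cv2.resize(d["img"][140:240,230:330],None,fx=6,fy=6,interpolation=cv2.INTER_CUBIC)[:,:,::-1])
cv2.imwrite("pics/p15f.png",np.vstack([s["img"]])[:,:,::-1])
E
```

```text
t 22.05 p [ 0.5669 -0.0366  0.149 ] q [-0.      0.9929 -0.1186  0.    ] F [ 0.11  0.68 -5.11] open 0.0464
tilt deg 0.0 j [ 0.22  0.36 -0.25 -0.   -0.96  1.11]
[0.564, -0.0352, 0.149] -> [-0.0126 -0.0028  0.0001]
[ 0.0003  0.0006 -0.      0.0002 -0.0011 -0.0005]
```

View pics/p15.png

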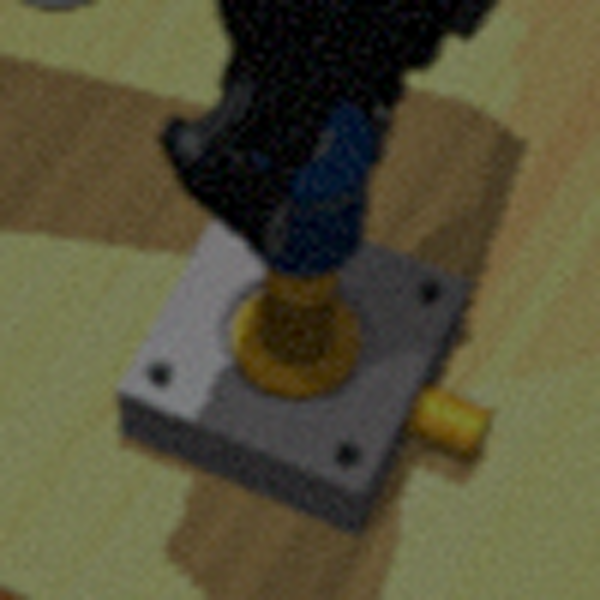

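View pics/p15t.png

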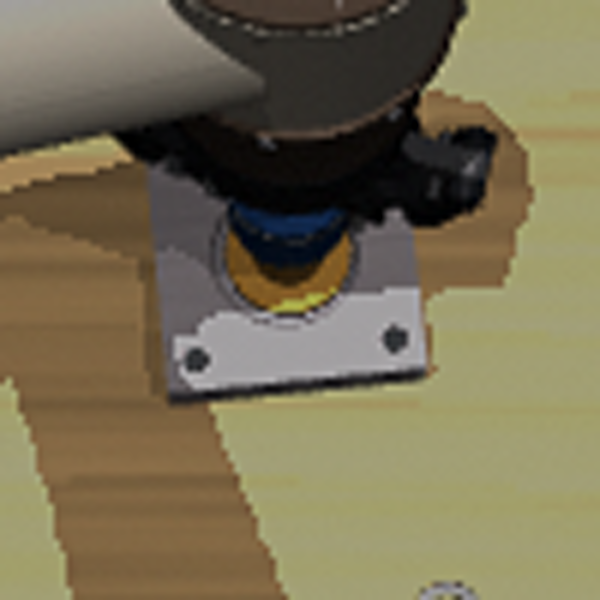

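View pics/p15f.png

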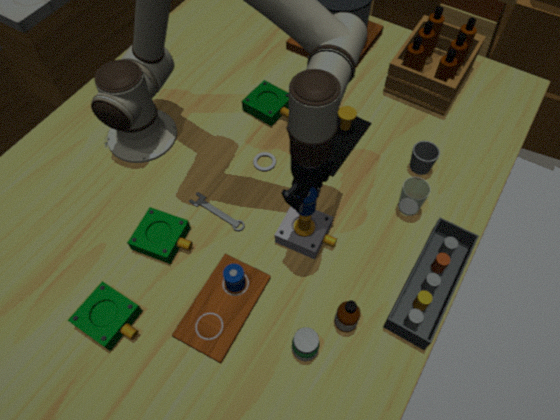

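```bash
python3 - <<'E'
from h import *
from scipy.optimize import least_squares
s=imaging.read_camera("scene");d=imaging.read_camera("top")
o,R=st();zb=o["ee_pos"][2]-.021
def ow(c,cam):
    P=np.array([w2px(cam,[c[0]+.024*np.cos(t),c[1]+.024*np.sin(t),zb]) for t in np.linspace(0,6.2832,181)])
    return np.array([P[:,0].min(),P[:,0].max(),P[:,1].max()])
for n,cam,o0,f,m in (("s",s,(255,170),6,(None,361,276)),("t",d,(230,140),6,(227,344,269))):
    mm=[(m[1]+.5)/f-.5+o0[0],(m[2]+.5)/f-.5+o0[1]]; k=[1,2]
    if m[0]: mm=[(m[0]+.5)/f-.5+o0[0]]+mm;k=[0,1,2]
    r=least_squares(lambda c:ow(c,cam)[k]-mm,[.56,-.035]);print(n,r.x,r.fun)
E
```

```text
s [ 0.56282763 -0.03422848] [0. 0.]
t [ 0.56413543 -0.03570135] [-0.64026663  0.64124942 -0.00429624]
```

>>> {"op": "play_rows", "data": {
  "series": [
    {"delta_pos": [0.003,0.001,0],"angular": [0,0,0],"gripper": 1},
    {"delta_pos": [0.006,0.002,0],"angular": [0,0,0],"gripper": 1},
    {"delta_pos": [0.006,0.002,0],"angular": [0,0,0],"gripper": 1},
    {"delta_pos": [0.006,0.002,0],"angular": [0,0,0],"gripper": 1},
    {"delta_pos": [0.006,0.002,0],"angular": [0,0,0],"gripper": 1}
  ]
}}

```text
clock: 22.65
ee_pos: [0.5682, -0.0374, 0.149]
ee_rot: [0.0, 0.993, -0.119, -0.0]
contact_force: [0.3, -0.3, -5.3]
opening: 0.0468
```

>>> {"op": "play_rows", "data": {
  "series": [
    {"delta_pos": [0,0,0],"angular": [0,0,0],"gripper": 1},
    {"delta_pos": [0,0,0],"angular": [0,0,0],"gripper": 1},
    {"delta_pos": [0,0,0],"angular": [0,0,0],"gripper": 1},
    {"delta_pos": [0,0,0],"angular": [0,0,0],"gripper": 1},
    {"delta_pos": [0,0,0],"angular": [0,0,0],"gripper": 1}
  ]
}}

```text
clock: 23.15
ee_pos: [0.5683, -0.0374, 0.149]
ee_rot: [0.0, 0.993, -0.119, 0.0]
contact_force: [0.2, 0.8, -5.5]
opening: 0.0467
```

```bash
python3 - <<'E'
from h import *
go(); print(telemetry.observe()["qd"].round(4)); print(ticket.job_done())
E
```

```text
t 23.15 p [ 0.5683 -0.0374  0.149 ] q [ 0.      0.9929 -0.1186  0.    ] F [ 0.17  0.84 -5.46] open 0.0467
tilt deg 0.0 j [ 0.22  0.36 -0.25  0.   -0.96  1.11]
[ 0.0007 -0.0002  0.0001 -0.0015  0.0016  0.0022]
the job is handed in; nothing more can be done
None
```

The job is handed in at about 23 s of the 72 s allowed; no verdict came back.

- **Cap:** I seated the flange-down cap in the aluminium seat's pocket and let go of it. The gripper height at contact and the camera images both fit the cap being fully home. The spare cap was not touched.
- **Weights:** The weight at the end of the tray nearer the seat read about 3.3 N when lifted clear (roughly 0.33 kg), so it is the hollow one. It is back standing upright on its ring mark. The weight at the other end read about 5.4 N (roughly 0.55 kg), so it is the solid one.
- **Final pose:** The gripper holds the heavier weight still over the seated cap, with a gap of about 35 mm. The gripper's own tilt reads 0.0°.

**Disagreements in the checks:**
- The two cameras differed by 2–5 mm in absolute y, so I centred the weight by its offset from the cap within each picture. The last images put that offset at about 2–3 mm at most, and I then moved it about 1.5 mm to reduce it. I took no picture after that move.
- While the cap was going home there was a brief 3.5 N sideways force, which was gone after release.

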